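Count the gaps of a desk rack by touch and push a spectacles case into the third

TASK

Start at the end of the rack that has the tall end panel and run the closed fingertips along the top of the rail, keeping touch, across the first and second gaps to the third, and stop there without going on to the fourth gap. Then push the spectacles case along the table, straight into that third gap until it is fully home against the back panel, and withdraw. Only touch and push: do not lift or tip the case, and leave everything else where it is.

Things in the scene. Friction and masses are not known exactly. Their poses are not given: they have to be found in the camera images.
- rack: white divider rack fixed on the table: five upright plates (6 mm thick, 46 mm tall, at y = -144, -72, 0, 72, 144 mm in its frame) form four side-by-side gaps, each 66 mm wide, no floor of its own, open on top and at the front (-x, towards the robot), closed at the rear by a back panel whose inner face is at x = +92 mm. The plates' front edges are at x = -8 mm. Origin on the table under the middle of the rail; x points from the gap mouths into the gaps, y along the row
- rail: straight flat-topped rail that bridges the front edges of the rack's plates over all the gap mouths: 306 mm long (along y), 16 mm wide (x), underside 46 mm and top face 56 mm above the table. Rigid. Same origin and axes as the rack (its centre line runs above the rack's y axis). Where on the rail it is touched is taken at the mid-point between the two fingers, hence fingers shut
- tall_end: the tall end panel, 106 x 6 x 95 mm, standing against one end of the rack (left or right end, it varies); its top stands 39 mm above the rail. Origin on the table under the rail's centre line, mid-thickness; axes parallel to the rack's. Along the rail from it, gap centres lie at 42, 114, 186 and 258 mm and plates at 78, 150 and 222 mm
- low_end: the low end panel, 106 x 6 x 56 mm, level with the rail, at the rack's other end. Origin as for the tall panel
- case: hard black spectacles case, 140 (x) x 54 (y) x 36 (z) mm, about 0.1 to 0.2 kg, loose, lying on the table in front of the rack, roughly pointing at it. Origin at the centre of its underside; long axis x. Pushed fully home it stops against the back panel and stands about 40 mm out in front of the plates
- case_c (a point): centre of the spectacles case, half-way up (18 mm above the table when it lies flat)
- eraser: whiteboard eraser, 95 x 45 x 30 mm, wooden back, lying in one of the two outermost gaps. Bystander; origin centre of underside
- stapler: small stapler, 95 x 36 x 40 mm, lying in the other outermost gap. Bystander; origin centre of underside
- phone: mobile phone, 150 x 72 x 8 mm, lying flat at the right, nearer the robot than the mug. Bystander; origin centre of underside
- sunglasses: open black sunglasses, about 130 x 140 x 52 mm, standing beside the rack's left (+y) side. Bystander; origin on the table between the lenses, temples along its +x
- mug: white mug, 76 mm across, 90 mm tall, beside the rack's right (-y) side. Bystander; origin centre of underside
Mind the look-alikes: they are no part of the job. What is shaped like the case but green or orange is not meant. What is shaped like the tall_end but pink is not meant.

How it is judged (in metres and radians):
On the way, in this order (a step that is already met when the one before it is completed fails the run):
1. fingertip touches the rail over the first gap from the tall end panel (contact force between the fingers and rail above 0.3 N and (y of the grasp point in the frame of tall_end between 0.018 and 0.066 m or y of the grasp point in the frame of tall_end between -0.066 and -0.018 m)), for 0.05 s.
2. still touching, it passes the plate between gaps one and two (contact force between the fingers and rail above 0.3 N and (y of the grasp point in the frame of tall_end between 0.066 and 0.09 m or y of the grasp point in the frame of tall_end between -0.09 and -0.066 m)), for 0.05 s.
3. touches the rail over the second gap (contact force between the fingers and rail above 0.3 N and (y of the grasp point in the frame of tall_end between 0.09 and 0.138 m or y of the grasp point in the frame of tall_end between -0.138 and -0.09 m)), for 0.05 s.
4. still touching, it passes the plate between gaps two and three (contact force between the fingers and rail above 0.3 N and (y of the grasp point in the frame of tall_end between 0.138 and 0.162 m or y of the grasp point in the frame of tall_end between -0.162 and -0.138 m)), for 0.05 s.
5. touches the rail over the third gap (contact force between the fingers and rail above 0.3 N and (y of the grasp point in the frame of tall_end between 0.162 and 0.21 m or y of the grasp point in the frame of tall_end between -0.21 and -0.162 m)), for 0.05 s.
6. the spectacles case is pushed home in the third gap (x of case_c in the frame of rack between 0.016 and 0.026 m and (y of case_c in the frame of tall_end between 0.174 and 0.198 m or y of case_c in the frame of tall_end between -0.198 and -0.174 m) and angle between the x axis of case and the x axis of rack, either way round below 0.15 rad and height (world z) of case_c below 0.022 m), for 0.2 s.
At the end, for the whole second after the job is handed in: The case lies flat and at rest in the third gap counted from the tall end panel, its far end within 6 mm of the back panel, in line with the gap (all of step 6 and linear speed of case below 0.01 m/s); the robot touches nothing.
It fails at once if the fingertip goes on along the rail over the fourth gap (contact force between the fingers and rail above 0.3 N and (y of the grasp point in the frame of tall_end between 0.228 and 0.288 m or y of the grasp point in the frame of tall_end between -0.288 and -0.228 m)).
It fails at once if the case is lifted or tipped (height (world z) of case_c above 0.032 m or angle between case's own z axis and vertical above 0.3 rad).
It fails at once if a bystander is shifted by more than 25 mm (distance of any of eraser, stapler, phone, sunglasses, mug from where it was at the start of the episode above 0.025 m).
It also fails if it takes over 72 s, if anything falls off the work surface, if the arm or the gripper's body presses on something with over 40 N, if the wrist force passes 120 N, or if a joint passes its speed limit or range.

ROBOT

A 7-joint arm with a two-finger parallel gripper is mounted at the origin on the work surface. World frame = base frame: x ahead of the robot, y to its left, z up, the work surface at z = 0. Lengths are in m, angles in degrees, forces in N, time in s.
With the tool pointing down it reaches from about 0.425 to 0.975 m from the base axis. Payload 16.7 kg.
Tool frame: the origin (TCP) lies between the finger pads; the fingertips stand 8 mm ahead of it and the grasp point (between the pads) lies 11 mm behind it (manip.tcp_to_tips is the z of the fingertips in the tool frame, in m); z points along the fingers, y is the direction in which the jaws open and shut (so a half turn about z gives the same grasp; the last joint's range is limited). The gripper opens to 85 mm and grips with 20 to 120 N. Pads are 22 mm wide; open, the fingers measure 114 mm over their backs; the gripper's body (76 mm by 85 mm) begins 54 mm behind the grasp point. The pads swing forward as they close: fully open they stand 13 mm farther back than shut.
Start: joints at [-79.211, 24.414, 4.234, 92.017, -1.954, 63.644, -3.845], TCP at [0.224, 0.637, 0.239] pointing down, gripper open.
Joint ranges: [-163.25, 163.25], [-28.42, 122.38], [-70.27, 78.77], [12.13, 141.07], [-58.53, 238.53], [9.26, 117.41], [-156.51, 156.51]. Speed limits (degrees/s): [108.29, 108.29, 136.94, 136.94, 172.46, 172.46, 172.46].

INTERFACE

Orientations are given as a 3x3 rotation matrix whose columns are the frame's x, y, z axes.
In Python, from workcell import manip gives the robot as it stands.
- The arm moves only by the tool step_arm, never from a script. Its argument "steps" is a list of rows, each a list of 3 entries, a list of its own where there are three numbers: the closure, from -1 (fully open) to 1 (shut), so that 0 is half open, then the shift along the tool's x, y, z in units of 30 mm (1.0 is 30 mm), then the turn, a rotation vector about the tool's x, y, z in units of 5 degrees (1.0 is 5 degrees). In form: [[fingers, [tx, ty, tz], [rx, ry, rz]], ...]. A call has 1 to 20 rows; each row shifts and turns the commanded pose from where the row before left it, along the tool's axes as they then stand; what a row does not reach is not made up. A row lasts 1/10 s, in which the tool goes at most 50 mm and 8.59 degrees, less where a joint would pass 70% of its speed; a pose out of reach is approached as far as the arm can. A call is refused whole if a number of a shift passes 1 or a number of a turn 1, either way. A call with a gripper value outside its range is refused whole. The fingers move at their own pace and stop on an object; the grip force is fixed at half the most. Time passes only in rows, so rows that do not move let the fingers close. It gives the time, the measured TCP pose, the force and the opening at its end, in the units of the state.
- manip.sense(): the state, without advancing time (a new reading comes with each control period).
- manip.capture(name): name is "scene" or "top"; returns the picture (420x560x3 uint8, red, green, blue); there is no depth.
- manip.calibration(name): a dict with "fx", "fy", "cx", "cy" (pixels), "D" ([k1, k2, p1, p2, k3] as OpenCV has them; the pictures are not rectified), "R" (3x3) and "t" (3): a world point X has camera coordinates R X + t. Camera axes: x right, y down, z forward; pixel columns grow to the right and rows downward; lengths in m; the calibration is good to about 2 mm. A picture is of the moment at which its call begins. calibration takes no time and is no camera call.
- manip.close_job(): hands the job in, once; it reports no verdict.
Trained networks look in the newest picture that a camera, given by its name, has taken for a name from the list of things; names that differ only in an ending like _2 or _b are one class to them, and where a whole thing is asked for, a point or a joint stands for the part that bears it (a point fixed in the world has none). Each returns a list of dicts, best first, with "conf" (0 to 1); they miss things now and then, are a little off and sometimes report something else, mostly with a low value. They report only what shows in the picture. A call takes as long as a camera call. They do not tell look-alikes from the thing itself.
- manip.outline_of(camera, thing): "pixels" (420x560 bool, what is visible of it) and "extent" ([centre column, centre row, width, height] in pixels, round what is visible of it).
The state is a dict: "time": time; "joint_positions": joint angles; "qd": joint speeds; "joint_efforts": joint torques, N m; "tcp_pos": TCP position; "tool_rot": TCP orientation; "ft_force": force on the tool from outside, world axes, zero at the start; "ft_torque": the same for the moment, N m; "grip_width": opening from 0.0 (shut) to 1.0 (fully open).
Only numpy, scipy, OpenCV 4.12 (cv2) and the standard library are available. Lean on these libraries where they do the work, as an engineer would, in place of code of your own. Each camera call takes 0.05 s, during which the arm holds its last target. There are 200 camera calls.

## Working session

There is one attempt and no reset: what is moved stays moved. The work goes in short steps, Python scripts to look and compute and a tool call to move; the robot and the scene stay as the last step left them, time stands still between calls to the robot, and variables do not carry over. Pictures are saved under pics/ and viewed, about 8 in all and at most 12, crops included, and the job is handed in when it is done.

Besides the shell and the picture viewer there is one more tool, called after "Emit:" in YAML: its name, and indented under it one key for each argument. step_arm: Moves the arm, as the interface text tells. Its arguments: {"type":"object","properties":{"steps":{"type":"array"}},"required":["steps"]}

```bash
mkdir -p pics; ls; python3 - <<'E'
from workcell import manip
import cv2, numpy as np
a=manip.capture("scene");b=manip.capture("top")
cv2.imwrite("pics/s0.png",a[:,:,::-1]);cv2.imwrite("pics/t0.png",b[:,:,::-1])
for c in("scene","top"):
    k=manip.calibration(c);print(c,{q:np.round(v,3).tolist() for q,v in k.items()})
    for n in("rack","rail","tall_end","low_end","case","eraser","stapler","mug","sunglasses","phone"):
        print(n,[(round(d["conf"],2),np.round(d["extent"]).tolist()) for d in manip.outline_of(c,n)[:3]])
s=manip.sense();print({k:np.round(v,3).tolist() for k,v in s.items()})
E
```

```text
pics
scene {'fx': 437.579, 'fy': 437.579, 'cx': 271.883, 'cy': 203.403, 'D': [-0.012, 0.0, 0.0, 0.0, 0.0], 'R': [[0.787, 0.617, -0.018], [0.323, -0.436, -0.84], [-0.525, 0.655, -0.543]], 't': [-0.418, -0.141, 1.373]}
rack [(0.58, [306.0, 241.0, 115.0, 100.0])]
rail [(0.92, [291.0, 225.0, 83.0, 73.0])]
tall_end [(0.93, [345.0, 191.0, 44.0, 30.0]), (0.78, [371.0, 190.0, 38.0, 45.0])]
low_end [(0.72, [276.0, 277.0, 50.0, 40.0]), (0.4, [307.0, 240.0, 115.0, 104.0])]
case [(0.97, [159.0, 237.0, 63.0, 38.0]), (0.89, [258.0, 213.0, 59.0, 28.0]), (0.87, [244.0, 175.0, 48.0, 28.0])]
eraser [(0.76, [334.0, 212.0, 34.0, 16.0])]
stapler [(0.73, [275.0, 277.0, 45.0, 38.0]), (0.69, [284.0, 260.0, 42.0, 24.0])]
mug [(0.71, [208.0, 313.0, 46.0, 65.0])]
sunglasses [(0.63, [335.0, 166.0, 59.0, 33.0])]
phone [(0.84, [119.0, 284.0, 73.0, 52.0])]
top {'fx': 409.739, 'fy': 409.739, 'cx': 279.989, 'cy': 207.599, 'D': [-0.125, 0.0, 0.0, 0.0, 0.0], 'R': [[-0.03, -0.999, 0.016], [-0.987, 0.027, -0.159], [0.159, -0.021, -0.987]], 't': [-0.014, 0.538, 0.875]}
rack [(0.87, [287.0, 147.0, 137.0, 51.0]), (0.37, [3
[... 257 characters left out ...]
.0, 66.0, 45.0])]
eraser [(0.95, [238.0, 156.0, 26.0, 41.0])]
stapler [(0.87, [328.0, 149.0, 17.0, 42.0])]
mug [(0.63, [423.0, 146.0, 42.0, 55.0]), (0.46, [239.0, 156.0, 28.0, 44.0])]
sunglasses [(0.71, [138.0, 213.0, 72.0, 75.0])]
phone [(0.67, [432.0, 254.0, 37.0, 68.0])]
{'time': 1.1, 'joint_positions': [-79.211, 24.414, 4.235, 92.017, -1.953, 63.643, -3.846], 'qd': [0.11, -0.015, -0.03, -0.061, 0.052, 0.034, -0.052], 'joint_efforts': [0.003, -94.954, 3.758, -46.388, 0.019, 0.002, -0.0], 'tcp_pos': [0.224, 0.637, 0.239], 'tool_rot': [[-0.943, 0.331, -0.0], [0.331, 0.943, -0.0], [0.0, -0.0, -1.0]], 'ft_force': [0.022, 0.281, -0.129], 'ft_torque': [-0.006, 0.046, -0.034], 'grip_width': 1.0}
```

View pics/s0.png

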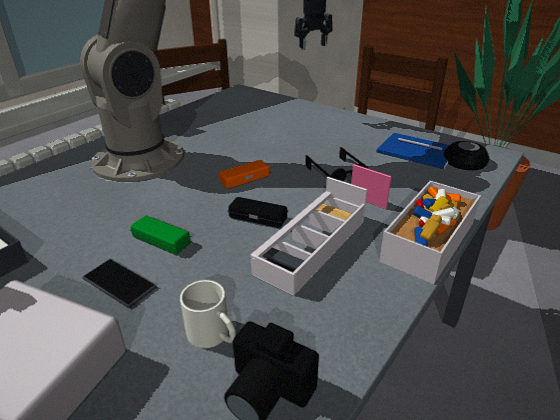

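View pics/t0.png

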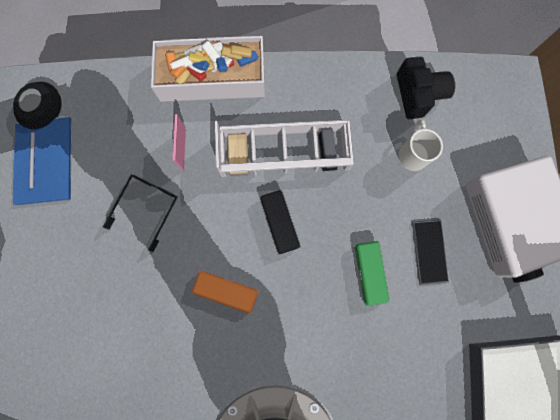

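The rack runs along columns 217–352 of the top view. The white tall panel is at its left (+y) end (column 219), and the pink look-alike is off to the left at (178,140). The third gap is at about (299,148) and is empty. The black case is at (279,221), yawed. Next I'll fit box models to the outlines.

```bash
cat > h.py <<'E'
from workcell import manip
import cv2, numpy as np
from scipy.optimize import least_squares, minimize
def proj(c,X):
    k=manip.calibration(c);K=np.array([[k["fx"],0,k["cx"]],[0,k["fy"],k["cy"]],[0,0,1.]])
    return cv2.projectPoints(np.asarray(X,float),cv2.Rodrigues(np.array(k["R"]))[0],np.array(k["t"],float),K,np.array(k["D"],float))[0][:,0]
def box(p,L,W,z0,z1):
    c,s=np.cos(p[2]),np.sin(p[2])
    return [(p[0]+c*a*L/2-s*b*W/2,p[1]+s*a*L/2+c*b*W/2,z) for a in(-1,1) for b in(-1,1) for z in(z0,z1)]
def sil(c,X):
    m=np.zeros((1680,2240),np.uint8);h=cv2.convexHull(((proj(c,X)+.5)*4*16).astype(np.int32))
    cv2.fillConvexPoly(m,h,1,shift=4);return cv2.resize(m.astype(np.float32),(560,420),interpolation=cv2.INTER_AREA)
def fit(masks,p0,*dims):
    def f(q):
        p=[q[0]/100,q[1]/100,q[2]/10]
        r=0
        for c,m in masks.items():
            s=sil(c,box(p,*dims));r+=1-np.minimum(s,m).sum()/np.maximum(s,m).sum()
        return r
    q0=[p0[0]*100,p0[1]*100,p0[2]*10]
    S=np.array([q0]+[np.add(q0,d) for d in([1,0,0],[0,1,0],[0,0,1])])
    r=minimize(f,q0,method="Nelder-Mead",options=dict(initial_simplex=S,maxiter=200))
    return np.array([r.x[0]/100,r.x[1]/100,r.x[2]/10]),r.fun/len(masks)
def ray(c,u,z):
    r=least_squares(lambda p:(proj(c,[[p[0],p[1],z]])[0]-u),[.6,0]);return r.x
def mask(c,n,near):
    d=[o for o in manip.outline_of(c,n) if np.hypot(o["extent"][0]-near[0],o["extent"][1]-near[1])<15]
    return np.array(d[0]["pixels"],np.float32) if d else None
E
python3 - <<'E'
from h import *
for n,nt,ns,z,d in(("case",(278,222),(258,213),.018,(.14,.054,0,.036)),("rail",(288,166),(291,225),.05,(.016,.306,.046,.056)),("tall_end",(219,149),(345,191),.05,(.106,.006,0,.095))):
    mt,ms=mask("top",n,nt),mask("scene",n,ns)
    p0=[*ray("top",nt,z),0.2 if n=="case" else 0]
    for M in({"top":mt},{"scene":ms},{"top":mt,"scene":ms}):
        if any(v is None for v in M.values()):print(n,"missing",list(M));continue
        p,e=fit(M,p0,*d);print(n,list(M),np.round(p,4),round(np.degrees(p[2]),1),round(e,3))
E
```

```text
case ['top'] [ 0.5086 -0.026   0.2896] 16.6 0.041
case ['scene'] [ 0.5044 -0.0255  0.2908] 16.7 0.131
case ['top', 'scene'] [ 0.5075 -0.0262  0.2912] 16.7 0.091
rail ['top'] [ 0.636  -0.053   0.0317] 1.8 0.135
rail ['scene'] [ 0.6323 -0.044   0.0309] 1.8 0.115
rail ['top', 'scene'] [ 0.6344 -0.0453  0.0277] 1.6 0.183
tall_end ['top'] [0.6804 0.1086 0.0373] 2.1 0.192
tall_end ['scene'] [ 0.6679  0.1121 -0.0017] -0.1 0.472
tall_end ['top', 'scene'] [0.6735 0.1082 0.0311] 1.8 0.358
```

```bash
python3 - <<'E'
from h import *
R=[.6345,-.045,np.radians(1.8)]
def w(x,y,z):
    c,s=np.cos(R[2]),np.sin(R[2]);return (R[0]+c*x-s*y,R[1]+s*x+c*y,z)
out=[]
for c,(x0,y0,x1,y1) in(("top",(205,110,365,270)),("scene",(220,160,380,300))):
    a=manip.capture(c)[:,:,::-1]; a=cv2.resize(a[y0:y1,x0:x1],None,fx=3.5 if 0 else 4,fy=4,interpolation=cv2.INTER_CUBIC)
    def L(P,col):
        q=((proj(c,P)+.5-[x0,y0])*4).astype(int);cv2.polylines(a,[q.reshape(-1,1,2)],True,col,1)
    L([w(x,y,.056) for x,y in((-.008,-.153),(.008,-.153),(.008,.153),(-.008,.153))],(0,0,255))
    for y in(-.144,-.072,0,.072,.144): L([w(.008,y,.046),w(.092,y,.046)],(0,200,0))
    for s in(-1,1): L([w(-.008,s*.15,z) if 0 else w(x,s*.15,z) for x,z in((-.008,0),(.098,0),(.098,.095 if s>0 else .056),(-.008,.095 if s>0 else .056))],(255,0,0))
    p=[.508,-.026,.29];B=box(p,.14,.054,0,.036)
    L([B[1],B[3],B[7],B[5]],(0,255,255))
    out.append(cv2.resize(a,(640,560)) if 0 else a)
cv2.imwrite("pics/o1.png",out[0][:600]);cv2.imwrite("pics/o2.png",out[1])
E
```

```text
(no output)
```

View pics/o1.png

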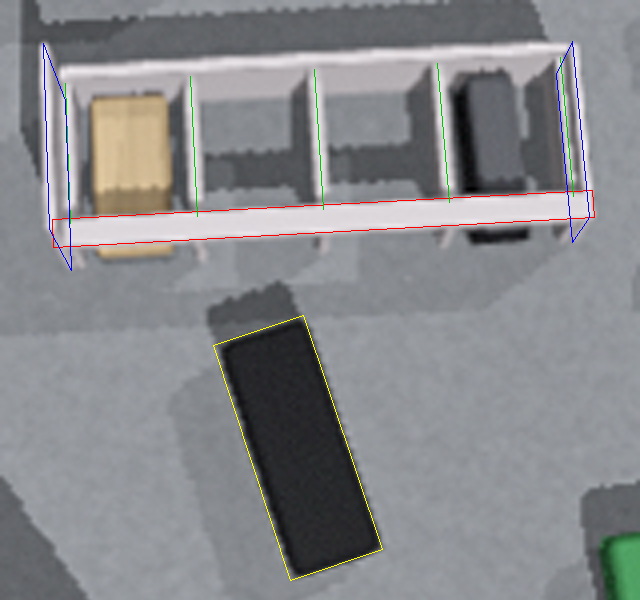

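View pics/o2.png

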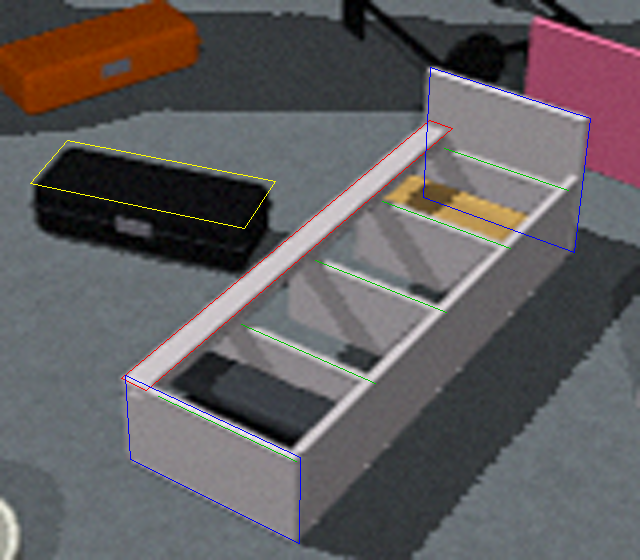

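The overlay fits to about 2–3 mm: rack origin ≈ (0.6345, −0.0445), yaw 1.8°, and case ≈ (0.508, −0.026), yaw 16.6°. Next I shut the fingers, align the tool with the rack, and travel to a point above gap 1.

Emit:
step_arm:
  steps:
    - [1,[0,0,0],[0,0,-1]]
    - [1,[0,0,0],[0,0,-1]]
    - [1,[0,0,0],[0,0,-1]]
    - [1,[0,0,0],[0,0,-1]]
    - [1,[0,0,0],[0,0,-0.22]]

```text
time: 2.0
tcp_pos: [0.2238, 0.6368, 0.2393]
tool_rot: [[-0.999, -0.033, -0.0], [-0.033, 0.999, -0.0], [0.0, -0.0, -1.0]]
ft_force: [0.4, 0.2, 0.1]
grip_width: 0.145
```

Emit:
step_arm:
  steps:
    - [1,[-0.65,-0.97,0],[0,0,0]]
    - [1,[-0.65,-0.97,0],[0,0,0]]
    - [1,[-0.65,-0.97,0],[0,0,0]]
    - [1,[-0.65,-0.97,0],[0,0,0]]
    - [1,[-0.65,-0.97,0],[0,0,0]]
    - [1,[-0.65,-0.97,0],[0,0,0]]
    - [1,[-0.65,-0.97,0],[0,0,0]]
    - [1,[-0.65,-0.97,0],[0,0,0]]
    - [1,[-0.65,-0.97,0],[0,0,0]]
    - [1,[-0.65,-0.97,0],[0,0,0]]
    - [1,[-0.65,-0.97,0],[0,0,0]]
    - [1,[-0.65,-0.97,0],[0,0,0]]
    - [1,[-0.65,-0.97,0],[0,0,0]]
    - [1,[-0.65,-0.97,0],[0,0,0]]
    - [1,[-0.65,-0.97,0],[0,0,0]]
    - [1,[-0.65,-0.97,0],[0,0,0]]
    - [1,[-0.65,-0.97,0],[0,0,0]]
    - [1,[-0.65,-0.97,0],[0,0,0]]
    - [1,[-0.65,-0.97,0],[0,0,0]]
    - [1,[0,0,0],[0,0,0]]

```text
time: 4.0
tcp_pos: [0.6129, 0.0905, 0.2394]
tool_rot: [[-1.0, -0.023, 0.001], [-0.023, 1.0, -0.002], [-0.001, -0.002, -1.0]]
ft_force: [-0.6, 0.8, -0.0]
grip_width: 0.0
```

Emit:
step_arm:
  steps:
    - [1,[-0.58,-0.85,0],[0,0,0]]
    - [1,[0,0,0.9],[0,0,0]]
    - [1,[0,0,0.9],[0,0,0]]
    - [1,[0,0,0.9],[0,0,0]]
    - [1,[0,0,0.9],[0,0,0]]
    - [1,[0,0,0.9],[0,0,0]]
    - [1,[0,0,0.6],[0,0,0]]
    - [1,[0,0,0.3],[0,0,0]]
    - [1,[0,0,0],[0,0,0]]
    - [1,[0,0,0],[0,0,0]]

```text
time: 5.0
tcp_pos: [0.6295, 0.0706, 0.0781]
tool_rot: [[-1.0, -0.03, 0.001], [-0.03, 1.0, 0.0], [-0.001, 0.0, -1.0]]
ft_force: [-0.1, 0.1, -0.5]
grip_width: 0.001
```

```bash
python3 - <<'E'
from h import *
a=manip.capture("scene")[:,:,::-1];b=manip.capture("top")[:,:,::-1]
A=cv2.resize(a[110:270,230:390],None,fx=2.5,fy=2.5,interpolation=2);B=cv2.resize(b[80:240,200:360],None,fx=2.5,fy=2.5,interpolation=2)
cv2.imwrite("pics/r1.png",np.hstack([A,B]))
s=manip.sense();print(s["tcp_pos"],s["ft_force"],s["joint_positions"])
E
```

```text
[0.62967627 0.07063834 0.07851398] [ 0.19333338  0.36305515 -0.28661419] [-23.05335276  31.40882841  14.40651514 105.36267952 -10.68021312
  44.44075588  88.69344904]
```

View pics/r1.png

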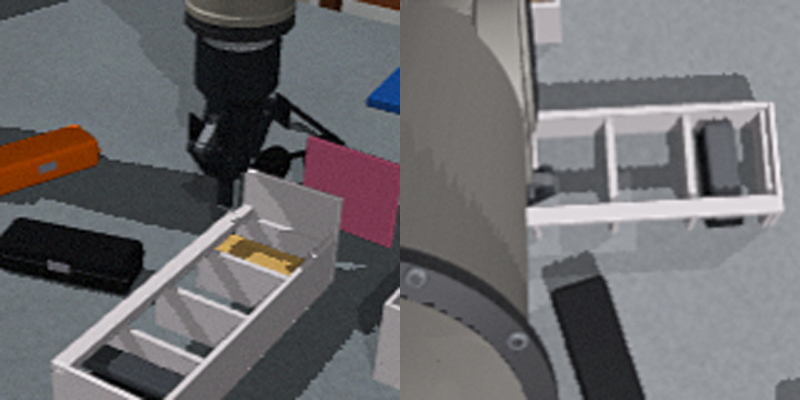

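Side view: the fingertips are at about (228,205) in the picture, just above the rail and beside the white tall panel. Next I lower slowly to contact.

Emit:
step_arm:
  steps:
    - [1,[0,0,0.2],[0,0,0]]
    - [1,[0,0,0.2],[0,0,0]]
    - [1,[0,0,0.06],[0,0,0]]
    - [1,[0,0,0.05],[0,0,0]]
    - [1,[0,0,0.03],[0,0,0]]
    - [1,[0,0,0],[0,0,0]]

```text
time: 5.7
tcp_pos: [0.6291, 0.0705, 0.0638]
tool_rot: [[-1.0, -0.03, 0.0], [-0.03, 1.0, 0.001], [-0.0, 0.001, -1.0]]
ft_force: [-19.9, 0.5, 52.2]
grip_width: 0.003
```

Emit:
step_arm:
  steps:
    - [1,[0,0,-0.05],[0,0,0]]
    - [1,[0,0,0],[0,0,0]]

```text
time: 5.9
tcp_pos: [0.629, 0.0706, 0.064]
tool_rot: [[-1.0, -0.03, 0.0], [-0.03, 1.0, 0.001], [-0.0, 0.001, -1.0]]
ft_force: [-9.6, 0.0, 28.5]
grip_width: 0.0
```

Emit:
step_arm:
  steps:
    - [1,[0,-0.2,0],[0,0,0]]
    - [1,[0,-0.2,0],[0,0,0]]
    - [1,[0,-0.2,0],[0,0,0]]
    - [1,[0,-0.2,0],[0,0,0]]
    - [1,[0,-0.2,0],[0,0,0]]
    - [1,[0,-0.2,0],[0,0,0]]

```text
time: 6.5
tcp_pos: [0.6317, 0.0373, 0.0641]
tool_rot: [[-0.999, -0.032, 0.003], [-0.032, 0.999, 0.003], [-0.003, 0.003, -1.0]]
ft_force: [0.8, 10.0, 17.4]
grip_width: 0.005
```

Emit:
step_arm:
  steps:
    - [1,[0,-0.2,0.01],[0,0,0]]
    - [1,[0,-0.2,0],[0,0,0]]
    - [1,[0,-0.2,0],[0,0,0]]
    - [1,[0,-0.2,0],[0,0,0]]
    - [1,[0,-0.2,0],[0,0,0]]
    - [1,[0,-0.2,0],[0,0,0]]
    - [1,[0,-0.2,0],[0,0,0]]
    - [1,[0,-0.2,0],[0,0,0]]

```text
time: 7.3
tcp_pos: [0.6336, -0.0098, 0.064]
tool_rot: [[-0.999, -0.033, 0.004], [-0.033, 0.999, 0.004], [-0.004, 0.004, -1.0]]
ft_force: [-0.8, 16.6, 22.6]
grip_width: 0.0
```

Emit:
step_arm:
  steps:
    - [1,[0,-0.2,0],[0,0,0]]
    - [1,[0,-0.2,0],[0,0,0]]
    - [1,[0,-0.2,0],[0,0,0]]
    - [1,[0,-0.2,0],[0,0,0]]
    - [1,[0,-0.2,0],[0,0,0]]
    - [1,[0,-0.2,0],[0,0,0]]
    - [1,[0,-0.2,0],[0,0,0]]
    - [1,[0,-0.2,0],[0,0,0]]
    - [1,[0,-0.2,0],[0,0,0]]
    - [1,[0,-0.2,0],[0,0,0]]
    - [1,[0,0,0],[0,0,0]]
    - [1,[0,0,0],[0,0,0]]

```text
time: 8.5
tcp_pos: [0.6355, -0.0714, 0.064]
tool_rot: [[-0.999, -0.032, 0.004], [-0.032, 0.999, 0.002], [-0.004, 0.002, -1.0]]
ft_force: [0.1, 10.0, 21.5]
grip_width: 0.001
```

Emit:
step_arm:
  steps:
    - [1,[0,-0.2,0],[0,0,0]]
    - [1,[0,0,0],[0,0,0]]
    - [1,[0,0,0],[0,0,0]]
    - [1,[0,0,-0.5],[0,0,0]]
    - [1,[0,0,-1],[0,0,0]]
    - [1,[0,0,-1],[0,0,0]]
    - [1,[0,0,0],[0,0,0]]
    - [1,[0,0,0],[0,0,0]]

```text
time: 9.3
tcp_pos: [0.6337, -0.0797, 0.1381]
tool_rot: [[-1.0, -0.03, 0.001], [-0.03, 1.0, -0.0], [-0.001, -0.0, -1.0]]
ft_force: [0.0, 1.1, -1.0]
grip_width: 0.001
```

The rail run is done and stopped over gap 3. Now I turn the tool 90° and half-open the fingers, to use as a two-point fence on the left side of the case.

Emit:
step_arm:
  steps:
    - [-0.3,[0,0,0],[0,0,1]]
    - [-0.3,[0,0,0],[0,0,1]]
    - [-0.3,[0,0,0],[0,0,1]]
    - [-0.3,[0,0,0],[0,0,1]]
    - [-0.3,[0,0,0],[0,0,1]]
    - [-0.3,[0,0,0],[0,0,1]]
    - [-0.3,[0,0,0],[0,0,1]]
    - [-0.3,[0,0,0],[0,0,1]]
    - [-0.3,[0,0,0],[0,0,1]]
    - [-0.3,[0,0,0],[0,0,1]]
    - [-0.3,[0,0,0],[0,0,1]]
    - [-0.3,[0,0,0],[0,0,1]]
    - [-0.3,[0,0,0],[0,0,1]]
    - [-0.3,[0,0,0],[0,0,1]]
    - [-0.3,[0,0,0],[0,0,1]]
    - [-0.3,[0,0,0],[0,0,1]]
    - [-0.3,[0,0,0],[0,0,1]]
    - [-0.3,[0,0,0],[0,0,1]]
    - [-0.3,[0,0,0],[0,0,0]]

```text
time: 11.2
tcp_pos: [0.6329, -0.0795, 0.1362]
tool_rot: [[-0.029, 1.0, -0.002], [1.0, 0.029, -0.001], [-0.001, -0.002, -1.0]]
ft_force: [0.4, 0.9, -0.3]
grip_width: 0.651
```

Emit:
step_arm:
  steps:
    - [-0.3,[0.92,-0.83,0],[0,0,0]]
    - [-0.3,[0.92,-0.83,0],[0,0,0]]
    - [-0.3,[0.92,-0.83,0],[0,0,0]]
    - [-0.3,[0.92,-0.83,0],[0,0,0]]
    - [-0.3,[0.92,-0.83,0],[0,0,0]]
    - [-0.3,[0,0,0],[0,0,0]]
    - [-0.3,[0,0,0],[0,0,0]]

```text
time: 11.9
tcp_pos: [0.5045, 0.0554, 0.1372]
tool_rot: [[-0.034, 0.999, -0.0], [0.999, 0.034, 0.0], [0.0, -0.0, -1.0]]
ft_force: [0.4, -0.2, -0.5]
grip_width: 0.652
```

Emit:
step_arm:
  steps:
    - [-0.3,[0,0,1],[0,0,0]]
    - [-0.3,[0,0,1],[0,0,0]]
    - [-0.3,[0,0,1],[0,0,0]]
    - [-0.3,[0,0,0.6],[0,0,0]]
    - [-0.3,[0,0,0.37],[0,0,0]]
    - [-0.3,[0,0,0],[0,0,0]]
    - [-0.3,[-0.2,0,0],[0,0,0]]
    - [-0.3,[-0.2,0,0],[0,0,0]]
    - [-0.3,[-0.2,0,0],[0,0,0]]
    - [-0.3,[-0.2,0,0],[0,0,0]]
    - [-0.3,[-0.2,0,0],[0,0,0]]
    - [-0.3,[-0.2,0,0],[0,0,0]]
    - [-0.3,[-0.2,0,0],[0,0,0]]
    - [-0.3,[-0.2,0,0],[0,0,0]]
    - [-0.3,[0,0,0],[0,0,0]]

```text
time: 13.4
tcp_pos: [0.5064, 0.0057, 0.0182]
tool_rot: [[-0.029, 1.0, -0.0], [1.0, 0.029, -0.0], [-0.0, -0.0, -1.0]]
ft_force: [-0.6, 0.2, 0.5]
grip_width: 0.649
```

```bash
cat > look.py <<'E'
from h import *
import sys
a=manip.capture("scene")[:,:,::-1];b=manip.capture("top")[:,:,::-1]
A=cv2.resize(a[130:290,180:340],None,fx=2.5,fy=2.5,interpolation=2);B=cv2.resize(b[110:270,210:370],None,fx=2.5,fy=2.5,interpolation=2)
cv2.imwrite(sys.argv[1],np.hstack([A,B]))
s=manip.sense();print(s["tcp_pos"],s["ft_force"])
for c in("scene","top"):
    print(c,[(round(d["conf"],2),np.round(d["extent"]).tolist()) for d in manip.outline_of(c,"case")])
E
python3 look.py pics/p1.png
```

```text
[0.50634528 0.00657258 0.01817619] [ 0.04708157  0.27565002 -0.20045595]
scene [(0.93, [160.0, 235.0, 60.0, 36.0]), (0.82, [229.0, 179.0, 24.0, 23.0]), (0.69, [253.0, 215.0, 62.0, 33.0]), (0.32, [347.0, 195.0, 40.0, 28.0])]
top [(0.98, [290.0, 237.0, 20.0, 37.0]), (0.57, [373.0, 273.0, 36.0, 66.0])]
```

View pics/p1.png

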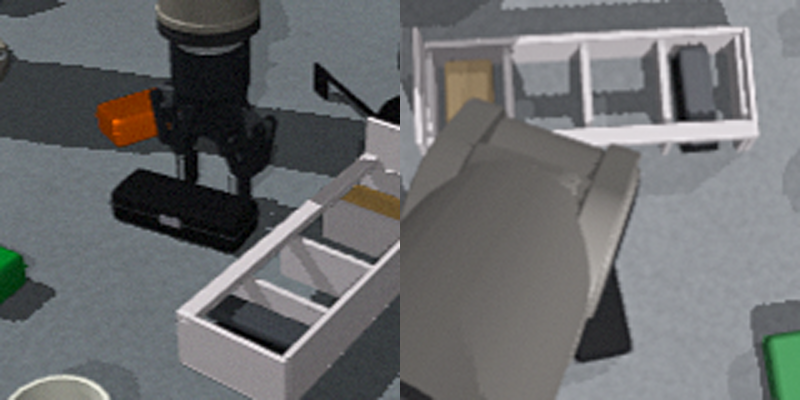

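The two fingers bear on the left side of the case, at about (190–240,180) in the left picture, and the case has turned a little. I'll push on to the gap-3 line and then back off.

Emit:
step_arm:
  steps:
    - [-0.3,[-0.2,0,0],[0,0,0]]
    - [-0.3,[-0.2,0,0],[0,0,0]]
    - [-0.3,[-0.2,0,0],[0,0,0]]
    - [-0.3,[-0.2,0,0],[0,0,0]]
    - [-0.3,[-0.2,0,0],[0,0,0]]
    - [-0.3,[-0.2,0,0],[0,0,0]]
    - [-0.3,[-0.2,0,0],[0,0,0]]
    - [-0.3,[-0.2,0,0],[0,0,0]]
    - [-0.3,[-0.1,0,0],[0,0,0]]
    - [-0.3,[0,0,0],[0,0,0]]
    - [-0.3,[0,0,0],[0,0,0]]

```text
time: 14.7
tcp_pos: [0.5079, -0.0443, 0.0182]
tool_rot: [[-0.03, 1.0, -0.0], [1.0, 0.03, -0.0], [-0.0, -0.0, -1.0]]
ft_force: [0.2, 0.1, -0.6]
grip_width: 0.651
```

```bash
cat > cs.py <<'E'
from h import *
import sys
u,v=map(float,sys.argv[1:3])
manip.capture("scene");o=manip.outline_of("scene","case")
print([(round(d["conf"],2),np.round(d["extent"]).tolist()) for d in o])
d=min(o,key=lambda d:np.hypot(d["extent"][0]-u,d["extent"][1]-v))
p,e=fit({"scene":np.array(d["pixels"],np.float32)},[*ray("scene",d["extent"][:2],.018),.05],.14,.054,0,.036)
# model-free bias seen at start (scene fit minus top fit): x -4 mm, y +.5 mm
p[0]+=.004;p[1]-=.0005
c,s=np.cos(.0314),np.sin(.0314);dx,dy=p[0]-.6345,p[1]+.0445
print("case world",p,e,"rack frame",c*dx+s*dy,-s*dx+c*dy,"rel yaw deg",np.degrees(p[2])-1.8, manip.sense()["tcp_pos"])
E
python3 cs.py 240 220
```

```text
[(0.87, [159.0, 235.0, 55.0, 38.0]), (0.68, [241.0, 223.0, 56.0, 44.0]), (0.6, [244.0, 180.0, 52.0, 18.0])]
case world [ 0.50169699 -0.08520111 -0.03928004] 0.12529480457305908 rack frame -0.13401534815082838 -0.0365117181041477 rel yaw deg -4.050580401296981 [ 0.50792331 -0.04404989  0.01817806]
```

Emit:
step_arm:
  steps:
    - [-0.3,[0.5,0,0],[0,0,0]]
    - [-0.3,[0,0,-1],[0,0,0]]
    - [-0.3,[0,0,-1],[0,0,0]]
    - [-0.3,[0,0,-1],[0,0,0]]
    - [0.4,[0,0,-1],[0,0,-1]]
    - [0.4,[0,0,0],[0,0,-1]]
    - [0.4,[0,0,0],[0,0,-1]]
    - [0.4,[0,0,0],[0,0,-1]]
    - [0.4,[0,0,0],[0,0,-1]]
    - [0.4,[0,0,0],[0,0,-1]]
    - [0.4,[0,0,0],[0,0,-1]]
    - [0.4,[0,0,0],[0,0,-1]]
    - [0.4,[0,0,0],[0,0,-1]]
    - [0.4,[0,0,0],[0,0,-1]]
    - [0.4,[0,0,0],[0,0,-1]]
    - [0.4,[0,0,0],[0,0,-1]]
    - [0.4,[0,0,0],[0,0,-1]]
    - [0.4,[0,0,0],[0,0,-1]]
    - [0.4,[0,0,0],[0,0,-1]]
    - [0.4,[0,0,0],[0,0,-1]]

```text
time: 16.8
tcp_pos: [0.5074, -0.0291, 0.1382]
tool_rot: [[-0.99, 0.14, -0.0], [0.14, 0.99, -0.0], [0.0, -0.0, -1.0]]
ft_force: [0.1, -0.6, -0.4]
grip_width: 0.301
```

Emit:
step_arm:
  steps:
    - [0.4,[0,0,0],[0,0,-1]]
    - [0.4,[0,0,0],[0,0,-1]]
    - [0.4,[0.8,-0.5,0],[0,0,0]]
    - [0.4,[0.8,-0.5,0],[0,0,0]]
    - [0.4,[0.8,-0.5,0],[0,0,0]]
    - [0.4,[0.8,-0.4,0],[0,0,0]]
    - [0.4,[0,0,0],[0,0,0]]
    - [0.4,[0,0,0],[0,0,0]]

```text
time: 17.6
tcp_pos: [0.4134, -0.0891, 0.1385]
tool_rot: [[-1.0, -0.03, 0.001], [-0.03, 1.0, 0.0], [-0.001, 0.0, -1.0]]
ft_force: [0.7, -0.4, 0.2]
grip_width: 0.302
```

```bash
python3 look.py pics/p2.png; python3 cs.py 240 220; python3 -c "
from workcell import manip;print(manip.sense()['joint_positions'])"
```

```text
[ 0.41405694 -0.08871378  0.13838561] [ 0.69938092 -0.30340695 -0.54770162]
scene [(0.78, [240.0, 223.0, 56.0, 38.0]), (0.74, [161.0, 235.0, 58.0, 34.0]), (0.67, [244.0, 174.0, 52.0, 31.0])]
top [(0.92, [227.0, 292.0, 69.0, 47.0]), (0.83, [302.0, 207.0, 25.0, 33.0])]
[(0.92, [242.0, 175.0, 50.0, 28.0]), (0.77, [160.0, 236.0, 57.0, 37.0]), (0.73, [335.0, 165.0, 61.0, 32.0]), (0.7, [241.0, 224.0, 56.0, 36.0])]
case world [ 0.50406503 -0.08589991 -0.02091315] 0.11036843061447144 rack frame -0.13167041827510195 -0.03728451315489144 rel yaw deg -2.998235296555153 [ 0.41367181 -0.08886435  0.13812742]
[-18.05831553   8.71038702  23.51970864 129.74051096  -5.12034857
  42.38833342 100.78928936]
```

View pics/p2.png

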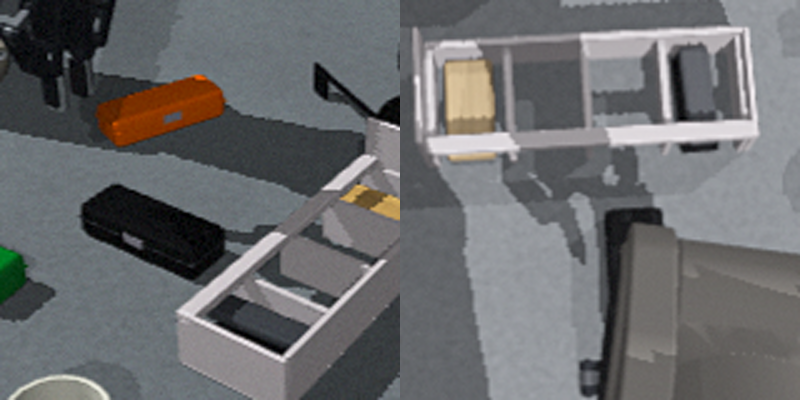

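The case now points at gap 3: its front edge is at columns 605–662 of the top crop, and the plates' feet are at about 593 and 665. The fingers are just behind its rear end. Next I descend there.

Emit:
step_arm:
  steps:
    - [0.4,[0.05,0.06,0.7],[0,0,0]]
    - [0.4,[0,0,0.8],[0,0,0]]
    - [0.4,[0,0,0.8],[0,0,0]]
    - [0.4,[0,0,0],[0,0,0]]

```text
time: 18.3
tcp_pos: [0.4104, -0.0873, 0.0672]
tool_rot: [[-1.0, -0.031, -0.004], [-0.031, 1.0, -0.001], [0.004, -0.001, -1.0]]
ft_force: [0.6, -0.5, 0.1]
grip_width: 0.295
```

Emit:
step_arm:
  steps:
    - [0.4,[0,0,0.8],[0,0,0]]
    - [0.4,[0,0,0.8],[0,0,0]]
    - [0.4,[0,0,0],[0,0,0]]
    - [0.4,[-0.2,0,0],[0,0,0]]
    - [0.4,[-0.2,0,0],[0,0,0]]
    - [0.4,[-0.2,0,0],[0,0,0]]
    - [0.4,[-0.2,0,0],[0,0,0]]
    - [0.4,[-0.2,0,0],[0,0,0]]
    - [0.4,[-0.2,0,0],[0,0,0]]
    - [0.4,[-0.2,0,0],[0,0,0]]
    - [0.4,[0,0,0],[0,0,0]]

```text
time: 19.4
tcp_pos: [0.4548, -0.0861, 0.0213]
tool_rot: [[-1.0, -0.031, 0.001], [-0.031, 1.0, -0.0], [-0.001, -0.0, -1.0]]
ft_force: [-0.4, -0.0, -0.4]
grip_width: 0.301
```

```bash
python3 look.py pics/p3.png; python3 cs.py 255 230
```

```text
[ 0.45375845 -0.08619955  0.02113571] [ 0.0880449  -0.3921717   0.11230661]
scene [(0.96, [251.0, 226.0, 56.0, 37.0]), (0.68, [254.0, 171.0, 32.0, 24.0]), (0.6, [160.0, 234.0, 56.0, 35.0])]
top [(0.88, [225.0, 292.0, 68.0, 44.0]), (0.76, [377.0, 273.0, 24.0, 66.0]), (0.61, [302.0, 187.0, 27.0, 20.0])]
[(0.88, [254.0, 173.0, 32.0, 20.0]), (0.83, [161.0, 236.0, 63.0, 38.0]), (0.72, [252.0, 226.0, 53.0, 33.0]), (0.45, [206.0, 315.0, 55.0, 69.0])]
case world [ 0.52787549 -0.0832587  -0.07033572] 0.24760109186172485 rack frame -0.10778876892525574 -0.03539213377339068 rel yaw deg -5.829940014464079 [ 0.45348955 -0.08614427  0.02121668]
```

View pics/p3.png

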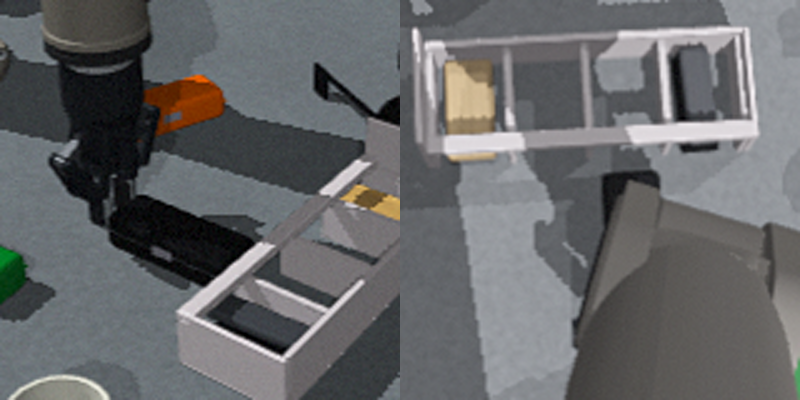

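The case front (columns 603–660 in the top crop) is centred on gap 3. I'll keep pushing.

Emit:
step_arm:
  steps:
    - [0.4,[-0.2,0,0],[0,0,0]]
    - [0.4,[-0.2,0,0],[0,0,0]]
    - [0.4,[-0.2,0,0],[0,0,0]]
    - [0.4,[-0.2,0,0],[0,0,0]]
    - [0.4,[-0.2,0,0],[0,0,0]]
    - [0.4,[-0.2,0,0],[0,0,0]]
    - [0.4,[-0.2,0,0],[0,0,0]]
    - [0.4,[-0.2,0,0],[0,0,0]]
    - [0.4,[0,0,0],[0,0,0]]

```text
time: 20.6
tcp_pos: [0.5027, -0.0846, 0.0213]
tool_rot: [[-1.0, -0.031, 0.001], [-0.031, 1.0, -0.0], [-0.001, -0.0, -1.0]]
ft_force: [-0.3, 0.5, -0.2]
grip_width: 0.301
```

Emit:
step_arm:
  steps:
    - [0.4,[-0.2,0,0],[0,0,0]]
    - [0.4,[-0.2,0,0],[0,0,0]]
    - [0.4,[-0.2,0,0],[0,0,0]]
    - [0.4,[-0.2,0,0],[0,0,0]]
    - [0.4,[-0.2,0,0],[0,0,0]]
    - [0.4,[-0.2,0,0],[0,0,0]]
    - [0.4,[-0.2,0,0],[0,0,0]]
    - [0.4,[-0.2,0,0],[0,0,0]]
    - [0.4,[0,0,0],[0,0,0]]

```text
time: 21.5
tcp_pos: [0.5507, -0.0831, 0.0212]
tool_rot: [[-1.0, -0.031, 0.001], [-0.031, 1.0, -0.0], [-0.001, -0.0, -1.0]]
ft_force: [-0.1, 0.3, -0.1]
grip_width: 0.3
```

Emit:
step_arm:
  steps:
    - [0.4,[-0.12,0,0],[0,0,0]]
    - [0.4,[-0.12,0,0],[0,0,0]]
    - [0.4,[-0.12,0,0],[0,0,0]]
    - [0.4,[-0.12,0,0],[0,0,0]]
    - [0.4,[-0.12,0,0],[0,0,0]]
    - [0.4,[-0.12,0,0],[0,0,0]]
    - [0.4,[0,0,0],[0,0,0]]

```text
time: 22.2
tcp_pos: [0.5718, -0.0825, 0.0212]
tool_rot: [[-1.0, -0.031, 0.0], [-0.031, 1.0, -0.0], [-0.0, -0.0, -1.0]]
ft_force: [0.6, -0.8, -0.1]
grip_width: 0.302
```

Emit:
step_arm:
  steps:
    - [0.4,[-0.05,0,0],[0,0,0]]
    - [0.4,[-0.05,0,0],[0,0,0]]
    - [0.4,[0,0,0],[0,0,0]]

```text
time: 22.5
tcp_pos: [0.5744, -0.0825, 0.0212]
tool_rot: [[-1.0, -0.03, 0.0], [-0.03, 1.0, -0.0], [-0.0, -0.0, -1.0]]
ft_force: [0.6, -0.1, 0.4]
grip_width: 0.298
```

Emit:
step_arm:
  steps:
    - [0.4,[-0.05,0,0],[0,0,0]]
    - [0.4,[-0.05,0,0],[0,0,0]]
    - [0.4,[0,0,0],[0,0,0]]

```text
time: 22.8
tcp_pos: [0.5755, -0.0825, 0.0209]
tool_rot: [[-1.0, -0.03, -0.003], [-0.03, 1.0, 0.0], [0.003, 0.0, -1.0]]
ft_force: [-10.6, 0.7, 6.7]
grip_width: 0.299
```

Emit:
step_arm:
  steps:
    - [0.4,[-0.04,0,0],[0,0,0]]
    - [0.4,[-0.02,0,0],[0,0,0]]
    - [0.4,[0,0,0],[0,0,0]]

```text
time: 23.1
tcp_pos: [0.5755, -0.0825, 0.0206]
tool_rot: [[-1.0, -0.03, -0.007], [-0.03, 1.0, 0.001], [0.007, 0.001, -1.0]]
ft_force: [-20.4, 0.3, 13.6]
grip_width: 0.301
```

The force rises sharply with no further travel, at TCP x = 0.5755 (predicted 0.577), so the case is home. Now I withdraw.

Emit:
step_arm:
  steps:
    - [0.4,[0.1,0,0],[0,0,0]]
    - [0.4,[0.4,0,0],[0,0,0]]
    - [0.4,[0.8,0,0],[0,0,0]]
    - [0.4,[0.8,0,0],[0,0,0]]
    - [0.4,[0.8,0,0],[0,0,0]]
    - [0.4,[0,0,-1],[0,0,0]]
    - [0.4,[0,0,-1],[0,0,0]]
    - [0.4,[0,0,-1],[0,0,0]]
    - [0.4,[0,0,-1],[0,0,0]]
    - [0.4,[0,0,-1],[0,0,0]]
    - [0.4,[0,0,0],[0,0,0]]
    - [0.4,[0,0,0],[0,0,0]]

```text
time: 24.3
tcp_pos: [0.4921, -0.0848, 0.1716]
tool_rot: [[-1.0, -0.031, 0.002], [-0.031, 1.0, 0.001], [-0.002, 0.001, -1.0]]
ft_force: [-0.4, 0.2, -1.1]
grip_width: 0.296
```

```bash
python3 look.py pics/p4.png
```

```text
[ 0.49139346 -0.08482844  0.17043525] [ 0.38087193 -0.70367727 -0.28063446]
scene [(0.98, [160.0, 237.0, 60.0, 34.0]), (0.89, [243.0, 175.0, 53.0, 29.0]), (0.77, [292.0, 238.0, 60.0, 26.0])]
top [(0.9, [225.0, 292.0, 67.0, 42.0])]
```

View pics/p4.png

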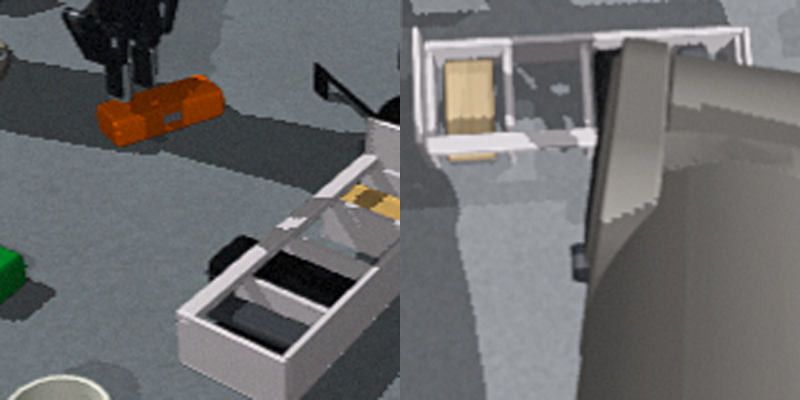

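The case lies flat in the third gap with its far end at the back panel (left picture, about 210–355 × 240–305). The stapler is beside it, the eraser is in place, and the arm is clear. I'm handing in.

```bash
python3 -c "
from workcell import manip;print(manip.close_job())"
```

```text
the job is handed in; nothing more can be done
None
```

The job is handed in, at about 24 s of the 72 s allowed. No verdict is reported, so what follows rests on my own checks.

- **Rail run:** I put the shut fingertips on the rail over gap 1, next to the white tall panel at the left (+y) end. They slid across gap 2 and stopped over gap 3, about 185 mm from the tall panel. At the points I checked, the upward force was 17–28 N, with a brief 52 N at first touch that I eased off. I then lifted straight up, short of gap 4.
- **Case:** I pushed it sideways with two spread fingers until it lined up with gap 3. Then I pushed its rear end straight in until the force rose to about 20 N with no more travel. It stopped at tool x = 0.5755 m against a predicted 0.577 m. Then I withdrew.
- **Last checks:** The final picture shows the case flat in the third gap against the back panel, with the eraser and stapler in place and the arm clear. Force on the tool was near zero.
- **Not confirmed:**
  - The arm hid much of the case in the last top view, so I have no final measured pose from the cameras.
  - Outline fits of its yaw during the pushing scattered by a few degrees (−3° to −6°), the last one a poor fit. I relied on the pictures and the contact stop instead.
  - I did not re-measure the mug, phone or sunglasses, but the arm never went near them at low height.

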